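# Prove the hold-down clamp screw before drilling

### The job

Before the blank is drilled, prove that the clamp screw holding it is tight. Swing the orange-handled lever clockwise (seen from above) through its free play until you feel it take hold of the screw, then lean on the handle with about 10 newtons and keep that on for a full second; the screw must not turn, and it will slip if you lean with more than about 13 newtons. Then swing the lever back to about where it stood at the start, so that it is slack, let go, and leave the things round the clamp alone.

Things in the scene. Friction and masses are not known exactly. Their poses are not given: they have to be found in the camera images.
- clamp: hold-down clamp screwed to the bench: plywood board 190x150x15 mm, on it a pale wood blank pressed down by a dark steel strap (top at 50 mm) with an upright screw through its middle. Origin: foot of the screw axis, on the bench surface; z up. Fixed; its place and yaw differ each time
- clamp_axis (a point): point on the upright screw axis, 98 mm above the bench. From its start the lever swings almost freely (0.3 N at the handle) clockwise for 15 to 55 degrees, differing each time and not to be seen, until a dog inside its hub meets the screw; from there it loads the screw, tightening. Anticlockwise it is free for at least 10 degrees. It stays where it is left
- lever_grip (a point): middle of the lever's upright orange round handle, 98 mm above the bench: 16 mm in diameter, reaching from 74 to 122 mm above the bench, 105 mm from the screw axis on the end of a dark steel bar (10 mm wide, top at 72 mm; the ring round the handle's foot is 22 mm wide). It moves on a level circle about the screw axis. x points outward along the bar
- brass_mark (a point): top of a brass button, 7 mm wide, on the round steel flange (62 mm wide, top 58 mm above the bench) of the screw, 27 mm from its axis. It turns with the screw and shows if that turns; its place round the flange differs each time and says nothing about where the lever takes hold. The screw holds up to 1.5 N m (14 N at the handle) and slips above that, either way
- bend (a joint): springy bending of the lever under load, rad, positive when the handle is pushed clockwise: 80 N m per rad, so 10 N at the handle (1.05 N m) is 0.013 rad, about 1.4 mm at the handle; 0 unloaded
- sealer_bottle: small amber bottle with a red cap, 47 mm in diameter, 106 mm high, standing near the clamp; origin at the centre of its underside
- friction_polish: white bottle with a green band and black cap, 55 mm in diameter, 128 mm high, standing near the clamp; origin at the centre of its underside
- candle_cup: turned pale wooden cup on a foot, 67 mm in diameter, 62 mm high, standing near the clamp; origin at the centre of its underside

How it is judged:
On the way:
1. the screw is loaded with at least 0.85 N m (about 8 N at the handle; bend over 0.0106 rad) in the tightening direction for one second (value of joint bend above 0.0106 rad), for 1 s.
At the end, for the whole second after the job is handed in: the lever's handle is back within 30 mm of where it stood at the start (slack), let go; the brass mark is within 1.5 mm of where it was (the screw has not turned); both bottles and the wooden cup are within 15 mm of their places (distance of lever_grip from where it was at the start of the episode below 0.03 m and distance of brass_mark from where it was at the start of the episode below 0.0015 m and distance of each of sealer_bottle, friction_polish, candle_cup from where it was at the start of the episode below 0.015 m); the robot touches nothing.
It fails at once if the screw is turned (the brass mark moves more than 1.5 mm) (distance of brass_mark from where it was at the start of the episode above 0.0015 m).
It fails at once if a bottle or the wooden cup near the clamp is shifted more than 15 mm or tipped (distance of any of sealer_bottle, friction_polish, candle_cup from where it was at the start of the episode above 0.015 m or angle between any of sealer_bottle, friction_polish, candle_cup's own z axis and vertical above 0.3 rad).
It also fails if it takes over 61 s, if anything falls off the work surface, if the arm or the gripper's body presses on something with over 40 N, if the wrist force passes 120 N, or if a joint passes its speed limit or range.

### The arm

A 6-joint arm with a two-finger parallel gripper is mounted at the origin on a cart in front of the work surface, level with it; the furniture and walls round the work are solid. World frame = base frame: x ahead of the robot, y to its left, z up, the work surface at z = 0. Lengths are in m, angles in rad, forces in N, time in s.
With the tool pointing down it reaches from about 0.275 to 0.725 m from the base axis. Payload 15.9 kg.
Tool frame: the origin (TCP) lies where the fingers leave the gripper's body, on its centre line; the fingertips stand 73 mm ahead of it and the grasp point (between the pads) lies 54 mm ahead of it (ctrl.grasp_offset is the distance from the TCP to the grasp point, in m); z points along the fingers, y is the direction in which the jaws open and shut (so a half turn about z gives the same grasp; the last joint's range is limited). The gripper opens to 85 mm and grips with 20 to 120 N. Pads are 22 mm wide; open, the fingers measure 114 mm over their backs; the gripper's body (76 mm by 85 mm) begins 54 mm behind the grasp point. The pads swing forward as they close: fully open they stand 13 mm farther back than shut.
Start: joints at [-1.325, 0.213, -0.034, 1.323, 0, 1.571], TCP at [0.122, -0.485, 0.304] pointing down, gripper open.
Joint ranges: [-2.98, 2.98], [-0.74, 1.72], [-1.14, 1.35], [-2.1, 2.04], [-1.57, 1.44], [-3.14, 3.14]. Speed limits (rad/s): [1.89, 1.89, 2.39, 2.57, 3.14, 3.14].

### API

Orientations are given as a rotation vector (axis times angle).
In Python, from plant import monitor, vision, ctrl gives the robot as it stands.
- The arm moves only by the tool drive_tool, never from a script. Its arguments are lists of equal length, an entry for each row: "xyz": the shift along the tool's x, y, z in m, a list of three; "roll": the turn about the tool's z in rad. In form: {"xyz": [[x, y, z], ...], "roll": [roll, ...]}. A call has 1 to 10 rows; each row shifts and turns the pose as measured when the row begins, along the tool's axes as they then stand; what a row does not reach is not made up. A row lasts 1/8 s, in which the tool goes at most 62.5 mm and 10.7 degrees, less where a joint would pass 70% of its speed; a pose out of reach is approached as far as the arm can. A call is refused whole if a number of a shift passes 0.0625 or a number of a turn 0.188, either way. A call with a gripper value outside its range is refused whole. "claw" is the gripper command: -1 is shut, 1 is fully open, values between are in proportion, set as the call begins (left out, the last holds). The fingers move at their own pace and stop on an object; "squeeze" is the grip in N (left out, the last holds). Time passes only in rows, so rows that do not move let the fingers close. It gives the time, the measured TCP pose, the force and the opening at its end, in the units of the state.
- monitor.get_state(): the state, without advancing time (a new reading comes with each control period).
- vision.grab_frame(name): name is "side" or "top"; returns a dict with "pixels" (384x512x3 uint8, red, green, blue), "K" (3x3 intrinsics, pixels), "dist" ([k1, k2, p1, p2, k3] as OpenCV has them; the pictures are not rectified), "view" (4x4, takes a point from world to camera coordinates). Camera axes: x right, y down, z forward; pixel columns grow to the right and rows downward; lengths in m; the calibration is good to about 2 mm. A picture is of the moment at which its call begins. There is no depth.
- ctrl.finish_job(): hands the job in, once; it reports no verdict.
The state is a dict: "time_s": time; "joint_pos": joint angles; "qvel": joint speeds; "tau": joint torques, N m; "position": TCP position; "orientation": TCP orientation; "ft_force": force on the tool from outside, world axes, zero at the start; "moment": the same for the moment, N m; "opening": finger opening in m.
Only numpy, scipy, OpenCV 4.12 (cv2) and the standard library are available. Lean on these libraries where they do the work, as an engineer would, in place of code of your own. Each camera call takes 0.05 s, during which the arm holds its last target. There are 200 camera calls.

## Working session

There is one attempt and no reset: what is moved stays moved. The work goes in short steps, Python scripts to look and compute and a tool call to move; the robot and the scene stay as the last step left them, time stands still between calls to the robot, and variables do not carry over. Pictures are saved under pics/ and viewed, about 8 in all and at most 12, crops included, and the job is handed in when it is done.

Besides the shell and the picture viewer there is one more tool, called after "Emit:" as a command line: name --pt "numbers of a row" for each row, then --argument value for the rest. drive_tool: Moves the arm, as the interface text tells. Its arguments: {"type":"object","properties":{"xyz":{"type":"array"},"roll":{"type":"array"},"claw":{"type":"number"},"squeeze":{"type":"number"}},"required":["xyz","roll"]}

```bash
mkdir -p pics; ls
python3 - <<'E'
from plant import monitor, vision, ctrl
import cv2,numpy as np
print(monitor.get_state(), ctrl.grasp_offset)
for n in("side","top"):
    f=vision.grab_frame(n); cv2.imwrite(f"pics/{n}0.png",f["pixels"][:,:,::-1]); np.savez(f"pics/{n}0.npz",**f)
    print(n,f["K"],f["dist"],f["view"])
E
```

```text
pics
{'time_s': 0.0, 'joint_pos': array([-1.32500930e+00,  2.13349577e-01, -3.50380634e-02,  1.32346323e+00,
       -6.05798206e-06,  1.57077537e+00]), 'qvel': array([-0.0005199 ,  0.00116747, -0.00097833, -0.00045302, -0.00027499,
       -0.00257174]), 'tau': array([ 5.02180817e-03, -6.86167645e+01,  4.87108684e+01,  1.76866626e-02,
        2.41741591e-04,  2.40823442e-05]), 'position': array([ 0.12160058, -0.48474269,  0.30342774]), 'orientation': array([-3.11685704e+00, -3.85014731e-01,  2.12414624e-04]), 'ft_force': array([-0.08823011,  0.22576483, -0.21346804]), 'moment': array([ 0.01289877, -0.01833493, -0.00526723]), 'opening': 0.08510539774168986} 0.0539
side [[390.2048632    0.         255.98844022]
 [  0.         390.2048632  191.28545815]
 [  0.           0.           1.        ]] [-0.13726059  0.          0.          0.          0.        ] [[ 0.87112536 -0.49064613  0.02017397 -0.59627709]
 [-0.20759919 -0.40519383 -0.89034855  0.13616138]
 [ 0.44502043  0.7714171  -0.45483236  0.73843252]
 [ 0.          0.          0.          1.        ]]
top [[447.76995432   0.         254.31062523]
 [  0.         447.76995432 191.728831  ]
 [  0.           0.           1.        ]] [-0.06247581  0.          0.          0.          0.        ] [[-0.0115869  -0.99943518  0.03154474 -0.14655875]
 [-0.99748219  0.00934545 -0.07029893  0.58666847]
 [ 0.06996443 -0.03227986 -0.99702708  0.90171485]
 [ 0.          0.          0.          1.        ]]
```

View pics/top0.png

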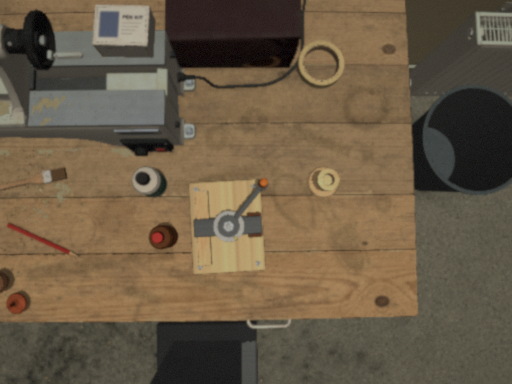

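View pics/side0.png

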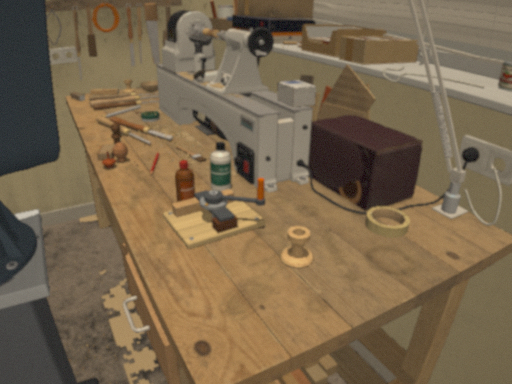

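The top view shows the screw hub at about (229,226) and the orange handle at (263,183). The bottles are at (147,181) and (162,236), left of the clamp, and the cup is at (324,181) on the right. Clockwise moves the handle right and down in the picture, clear of the bottles.

```bash
cat > h.py <<'E'
import cv2,numpy as np
def ray(f,uv):
    p=cv2.undistortPoints(np.array([[uv]],float),f["K"],f["dist"])[0,0]
    R=f["view"][:3,:3];t=f["view"][:3,3]
    return -R.T@t, R.T@np.array([p[0],p[1],1])
def plane(f,uv,z):
    o,d=ray(f,uv); return o+d*(z-o[2])/d[2]
def two(f,uv,g,uw):
    o,d=ray(f,uv);p,e=ray(g,uw)
    s=np.linalg.lstsq(np.c_[d,-e],p-o,rcond=None)[0]
    a,b=o+d*s[0],p+e*s[1]; return (a+b)/2,np.linalg.norm(a-b)
def orange(f,box):
    im=f["pixels"]; h=cv2.cvtColor(im,cv2.COLOR_RGB2HSV)
    m=cv2.inRange(h,(5,170,120),(16,255,255)); x0,y0,x1,y1=box
    k=np.zeros_like(m);k[y0:y1,x0:x1]=m[y0:y1,x0:x1]
    n,l,s,c=cv2.connectedComponentsWithStats(k); i=1+np.argmax(s[1:,4]); return c[i],s[i]
E
python3 - <<'E'
from h import *
t=dict(np.load("pics/top0.npz"));s=dict(np.load("pics/side0.npz"))
ct,st=orange(t,(240,165,285,205));cs,ss=orange(s,(245,165,280,215));print(ct,st,cs,ss)
g,gap=two(t,ct,s,cs);print("grip",g,gap, "top plane98",plane(t,ct,.098),plane(t,ct,.11))
a=plane(t,(229,226),.075);print("axis",a,np.linalg.norm((g-a)[:2]))
for n,uv,z in(("sealer",(158,237),.106),("polish",(143,178),.128),("cup",(326,180),.062)):print(n,plane(t,uv,z))
for n,f,b in(("t",t,(125,160,350,285)),("s",s,(160,130,330,275))):
    x0,y0,x1,y1=b;c=f["pixels"][y0:y1,x0:x1,::-1];k=780/(x1-x0);cv2.imwrite(f"pics/crop{n}.png",cv2.resize(c,None,fx=k if k*(y1-y0)<600 else 590/(y1-y0),fy=k if k*(y1-y0)<600 else 590/(y1-y0),interpolation=cv2.INTER_CUBIC))
E
```

```text
[263. 182.] [260 179   7   7  45] [260.22608696 188.48695652] [257 178   7  21 115]
grip [ 0.5984391  -0.16713509  0.09615435] 0.00010906574374651449 top plane98 [ 0.59822094 -0.1670134   0.098     ] [ 0.59711834 -0.16638765  0.11      ]
axis [ 0.5154084  -0.10122782  0.075     ] 0.10600879680042208
sealer [0.49655415 0.03016584 0.106     ]
polish [0.60477315 0.05382322 0.128     ]
cup [ 0.60447292 -0.29477429  0.062     ]
```

View pics/cropt.png

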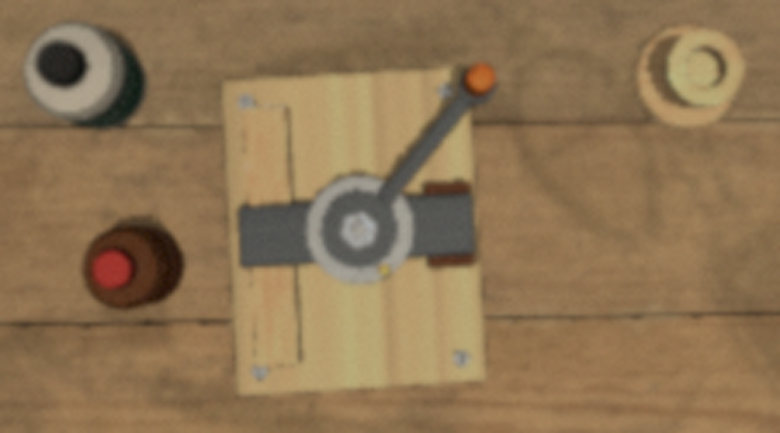

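The crop agrees: flange centre at (228.5,226.3), brass mark at crop (385,270), and a lever radius of 106 mm against the given 105. The lever points at -38.5°, so the tool x-axis should point at -38.5° too. The tool y-axis then points along the clockwise tangent. First I'll go above the handle.

Emit:
drive_tool --pt "0.054 -0.0193 0" --pt "0.054 -0.0193 0" --pt "0.054 -0.0193 0" --pt "0.054 -0.0193 0" --pt "0.054 -0.0193 0" --pt "0.054 -0.0193 0" --pt "0.054 -0.0193 0" --pt "0.054 -0.0193 0" --pt "0.054 -0.0193 0" --pt "0.054 -0.0193 0" --roll '[0,0,0,0,0,0,0,0,0,0]' --claw 0.0 --squeeze 60

```text
time_s: 1.35
position: [0.6102, -0.1581, 0.3009]
orientation: [-3.116, -0.374, 0.004]
ft_force: [0.4, -0.3, 1.2]
opening: 0.0425
```

Emit:
drive_tool --pt "0 0 0" --pt "0 0 0" --pt "0 0 0" --pt "0 0 0" --pt "0 0 0" --pt "0 0 0" --roll '[0.153,0.153,0.153,0.153,0.153,0.153]'

```text
time_s: 2.1
position: [0.5653, -0.2674, 0.2955]
orientation: [-2.95, 0.724, 0.007]
ft_force: [1.5, 0.2, 0.1]
opening: 0.0427
```

```bash
cat > st.py <<'E'
from plant import monitor
import numpy as np
from scipy.spatial.transform import Rotation as R
s=monitor.get_state();A=np.array([.5154,-.1012])
r=R.from_rotvec(s["orientation"]).as_matrix();p=s["position"];v=p[:2]-A
th=np.arctan2(v[1],v[0])
tg=np.array([np.sin(th),-np.cos(th)]);ra=v/np.linalg.norm(v)
G=A+.105*np.array([np.cos(np.radians(-38.5)),np.sin(np.radians(-38.5))])
print("t",s["time_s"],"p",p,"yaw x",np.degrees(np.arctan2(r[1,0],r[0,0])),"tilt",r[2,2],"open",s["opening"])
print("theta",np.degrees(th),"rad",np.linalg.norm(v),"F",s["ft_force"],"Ftan(cw) Frad",s["ft_force"][:2]@tg,s["ft_force"][:2]@ra)
print("to start grip in tool axes",r.T@(np.r_[G,.155]-p))
E
python3 st.py
```

```text
t 2.1 p [ 0.56527777 -0.26743561  0.29552109] yaw x -27.4817232222276 tilt -0.9945961258875895 open 0.042702636326936584
theta -73.29851472546004 rad 0.17355711013609423 F [1.50361408 0.2064349  0.0531357 ] Ftan(cw) Frad -1.4995105584949586 0.23439020491994672
to start grip in tool axes [-0.01377437 -0.08982427  0.15068562]
```

Emit:
drive_tool --pt "0 0 0" --pt "0 0 0" --roll '[0,0]'

```text
time_s: 2.35
position: [0.5638, -0.27, 0.2947]
orientation: [-2.948, 0.731, 0.009]
ft_force: [0.7, 1.0, -0.0]
opening: 0.0429
```

```bash
python3 st.py; python3 -c "
from plant import monitor
s=monitor.get_state();print(s['joint_pos'],s['orientation'])"
```

```text
t 2.35 p [ 0.56382164 -0.2699823   0.29466963] yaw x -27.748458268533717 tilt -0.9945441721629903 open 0.04290808370957689
theta -73.99244249866743 rad 0.17559077225480324 F [ 0.67472056  0.9566778  -0.02637856] Ftan(cw) Frad -0.912375931043463 -0.7335191976316053
to start grip in tool axes [-0.0139446  -0.09273697  0.15015844]
[-0.48531646  0.51187057  0.36674353  1.4567524   0.09979299  3.14057357] [-2.94807333  0.73058845  0.00929874]
```

Joint 6 reached its limit because yaw = j1 − j6 + π. That left a tilt of about 6°, which is harmless here. I'll use the equivalent half-turned grasp instead, with yaw at 141.5°.

Emit:
drive_tool --pt "0 0 0" --pt "0 0 0" --pt "0 0 0" --pt "0 0 0" --pt "0 0 0" --pt "0 0 0" --pt "0 0 0" --pt "0 0 0" --pt "0 0 0" --pt "0 0 0" --roll '[-0.184,-0.184,-0.184,-0.184,-0.184,-0.184,-0.184,-0.184,-0.184,-0.184]' --claw -0.4

```text
time_s: 3.6
position: [0.5691, -0.2581, 0.2934]
orientation: [-2.354, -1.971, -0.119]
ft_force: [0.5, -0.2, -0.1]
opening: 0.0256
```

Emit:
drive_tool --pt "0 0 0" --pt "0 0 0" --pt "0 0 0" --pt "0 0 0" --pt "0 0 0" --pt "0 0 0" --pt "0 0 0" --pt "0 0 0" --roll '[-0.184,-0.184,-0.184,-0.184,-0.184,-0.184,0,0]'

```text
time_s: 4.6
position: [0.573, -0.2486, 0.2926]
orientation: [-0.957, -2.967, -0.158]
ft_force: [0.1, -0.5, -0.9]
opening: 0.0255
```

```bash
cat > st.py <<'E'
from plant import monitor
import numpy as np
from scipy.spatial.transform import Rotation as R
s=monitor.get_state();A=np.array([.5154,-.1012])
r=R.from_rotvec(s["orientation"]).as_matrix();p=s["position"]+.054*r[:,2];v=p[:2]-A
th=np.arctan2(v[1],v[0]); yaw=np.arctan2(r[1,0],r[0,0])
tg=np.array([np.sin(th),-np.cos(th),0]);ra=np.r_[v/np.linalg.norm(v),0];F=s["ft_force"]
G=A+.105*np.array([np.cos(np.radians(-38.5)),np.sin(np.radians(-38.5))])
print("t %.2f"%s["time_s"],"grasp pt",p.round(4),"yaw",np.degrees(yaw).round(2),"z",r[:,2].round(3),"open",s["opening"].round(4),"q",s["joint_pos"].round(3))
print("theta %.2f rad %.4f"%(np.degrees(th),np.linalg.norm(v)),"F",F.round(2),"on tool: cw %.2f radial %.2f"%(F@tg,F@ra))
print("tool axes: to start grip",(r.T@(np.r_[G,.101]-p)).round(4),"cw unit",(r.T@tg).round(3),"out",(r.T@ra).round(3),"up",r[2].round(3))
E
python3 st.py
```

```text
Traceback (most recent call last):
  File "st.py", line 9, in <module>
    print("t %.2f"%s["time_s"],"grasp pt",p.round(4),"yaw",np.degrees(yaw).round(2),"z",r[:,2].round(3),"open",s["opening"].round(4),"q",s["joint_pos"].round(3))
                                                                                                               ^^^^^^^^^^^^^^^^^^
AttributeError: 'float' object has no attribute 'round'
```

```bash
sed -i 's/s\["opening"\].round(4)/round(s["opening"],4)/' st.py; python3 st.py
```

```text
t 4.60 grasp pt [ 0.5737 -0.2431  0.2389] yaw 144.37 z [ 0.012  0.103 -0.995] open 0.0255 q [-0.447  0.513  0.364  1.455  0.098  0.175]
theta -67.67 rad 0.1534 F [ 0.07 -0.5  -0.87] on tool: cw 0.13 radial 0.49
tool axes: to start grip [0.0182 0.0632 0.1453] cw unit [ 0.53  -0.847 -0.05 ] out [-0.847 -0.524 -0.09 ] up [ 0.05   0.09  -0.995]
```

Emit:
drive_tool --pt "0.0084 0.0252 0.0027" --pt "0.0084 0.0252 0.0027" --pt "0.0084 0.0252 0.0027" --pt "0 0 0" --pt "0 0 0" --roll '[0,0,0,0.05,0]' --claw 0.0

```text
time_s: 5.22
position: [0.5982, -0.1685, 0.2924]
orientation: [-1.054, -2.93, -0.157]
ft_force: [-0.6, 0.2, 0.2]
opening: 0.0431
```

```bash
python3 st.py
```

```text
t 5.22 grasp pt [ 0.5988 -0.163   0.2387] yaw 140.57 z [ 0.012  0.103 -0.995] open 0.0431 q [-0.314  0.494  0.333  1.43   0.101  0.375]
theta -36.52 rad 0.1038 F [-0.56  0.19  0.19] on tool: cw 0.18 radial -0.56
tool axes: to start grip [-0.0091 -0.0154  0.1365] cw unit [-0.051 -0.995 -0.089] out [-0.997  0.055 -0.052] up [ 0.056  0.086 -0.995]
```

Emit:
drive_tool --pt "-0.0013 -0.0022 0.0195" --pt "-0.0013 -0.0022 0.0195" --pt "-0.0013 -0.0022 0.0195" --pt "-0.0013 -0.0022 0.0195" --pt "0 0 0" --roll '[0,0,0,0,0]'

```text
time_s: 5.85
position: [0.5975, -0.1713, 0.2119]
orientation: [-1.06, -2.928, -0.157]
ft_force: [-0.8, -0.8, -0.1]
opening: 0.0429
```

```bash
python3 st.py
python3 - <<'E'
from plant import vision
import cv2
a=vision.grab_frame("side")["pixels"][90:250,170:350,::-1];b=vision.grab_frame("top")["pixels"][120:280,170:350,::-1]
cv2.imwrite("pics/c1.png",cv2.resize(cv2.hconcat([a,b]),(792,352),interpolation=cv2.INTER_CUBIC))
E
```

```text
t 5.85 grasp pt [ 0.5982 -0.1658  0.1582] yaw 140.33 z [ 0.012  0.102 -0.995] open 0.0429 q [-0.319  0.51   0.155  1.236  0.101  0.375]
theta -37.96 rad 0.1050 F [-0.8  -0.76 -0.13] on tool: cw 1.09 radial -0.16
tool axes: to start grip [-0.0032 -0.0059  0.0568] cw unit [-0.03  -0.996 -0.088] out [-0.998  0.035 -0.053] up [ 0.056  0.086 -0.995]
```

View pics/c1.png

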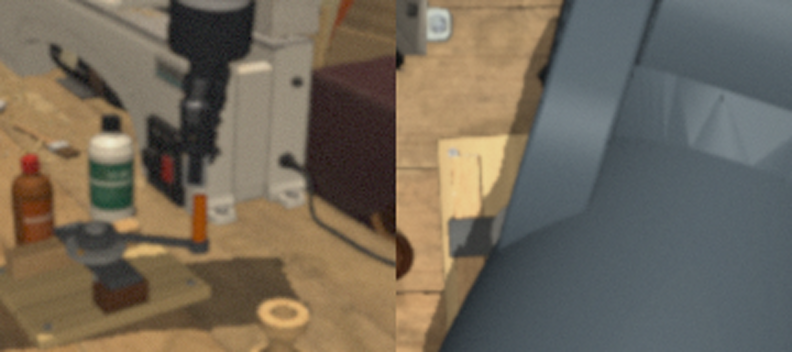

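The side view shows the fingers at (200,170) in the crop, straight above the orange handle, whose top is at (200,195). The top view is blocked by the arm. I'll descend.

Emit:
drive_tool --pt "-0.0008 -0.0015 0.0145" --pt "-0.0008 -0.0015 0.0145" --pt "-0.0008 -0.0015 0.0145" --pt "-0.0008 -0.0015 0.0135" --pt "0 0 0" --roll '[0,0,0,0,0]'

```text
time_s: 6.58
position: [0.598, -0.1725, 0.153]
orientation: [-1.061, -2.932, -0.157]
ft_force: [-0.1, -0.6, 0.8]
opening: 0.0428
```

Emit:
drive_tool --pt "0 0 0" --pt "0 0 0" --roll '[0,0]' --claw -0.5

```text
time_s: 6.82
position: [0.5983, -0.1726, 0.1536]
orientation: [-1.062, -2.933, -0.157]
ft_force: [-0.9, 0.5, -0.1]
opening: 0.0213
```

```bash
python3 st.py
```

```text
t 6.83 grasp pt [ 0.5992 -0.1671  0.0999] yaw 140.33 z [ 0.017  0.101 -0.995] open 0.0213 q [-0.32   0.54   0.053  1.1    0.101  0.374]
theta -38.19 rad 0.1066 F [-0.87  0.47 -0.12] on tool: cw 0.17 radial -0.98
tool axes: to start grip [ 0.0016 -0.0005 -0.0011] cw unit [-0.026 -0.996 -0.09 ] out [-0.998  0.03  -0.049] up [ 0.052  0.088 -0.995]
```

I'm caged round the handle with a 21 mm opening. Before swinging, I'll measure the arm's stiffness by gripping and pushing radially along the bar, which puts no torque on the screw.

Emit:
drive_tool --pt "0 0 0" --pt "0 0 0" --pt "0 0 0" --roll '[0,0,0]' --claw -1 --squeeze 40

```text
time_s: 7.2
position: [0.5981, -0.1728, 0.154]
orientation: [-1.061, -2.933, -0.155]
ft_force: [-0.4, 0.4, -2.2]
opening: 0.0161
```

Emit:
drive_tool --pt "-0.0005 0 0" --pt "-0.0005 0 0" --pt "-0.0005 0 0" --pt "-0.0005 0 0" --roll '[0,0,0,0]'

```text
time_s: 7.7
position: [0.5987, -0.1734, 0.1533]
orientation: [-1.06, -2.93, -0.156]
ft_force: [-4.8, 3.5, 0.4]
opening: 0.0163
```

```bash
python3 st.py
```

```text
t 7.70 grasp pt [ 0.5994 -0.1679  0.0996] yaw 140.35 z [ 0.013  0.101 -0.995] open 0.0163 q [-0.321  0.544  0.059  1.105  0.101  0.372]
theta -38.44 rad 0.1073 F [-4.81  3.45  0.36] on tool: cw 0.28 radial -5.91
tool axes: to start grip [ 0.0023 -0.     -0.0013] cw unit [-0.021 -0.996 -0.088] out [-0.998  0.026 -0.052] up [ 0.054  0.086 -0.995]
```

Emit:
drive_tool --pt "-0.0005 0 0" --pt "-0.0005 0 0" --pt "-0.0005 0 0" --pt "-0.0005 0 0" --roll '[0,0,0,0]'

```text
time_s: 8.2
position: [0.599, -0.1736, 0.1531]
orientation: [-1.059, -2.927, -0.158]
ft_force: [-5.1, 4.5, 0.1]
opening: 0.0163
```

Emit:
drive_tool --pt "-0.0008 0 0" --pt "-0.0008 0 0" --pt "-0.0008 0 0" --pt "-0.0008 0 0" --roll '[0,0,0,0]'

```text
time_s: 8.7
position: [0.5996, -0.174, 0.1527]
orientation: [-1.056, -2.922, -0.16]
ft_force: [-7.7, 5.7, 3.4]
opening: 0.0163
```

Emit:
drive_tool --pt "-0.0008 0 0" --pt "-0.0008 0 0" --pt "-0.0008 0 0" --pt "-0.0008 0 0" --roll '[0,0,0,0]'

```text
time_s: 9.2
position: [0.5999, -0.1743, 0.1525]
orientation: [-1.053, -2.917, -0.163]
ft_force: [-7.3, 5.3, 2.0]
opening: 0.0163
```

```bash
python3 st.py
```

```text
t 9.20 grasp pt [ 0.6    -0.1683  0.0988] yaw 140.47 z [ 0.002  0.111 -0.994] open 0.0163 q [-0.324  0.559  0.081  1.126  0.106  0.367]
theta -38.43 rad 0.1080 F [-7.26  5.27  1.98] on tool: cw 0.38 radial -8.96
tool axes: to start grip [ 0.0031 -0.     -0.002 ] cw unit [-0.019 -0.996 -0.088] out [-0.997  0.025 -0.067] up [ 0.069  0.086 -0.994]
```

The row-limited push saturates: 0.5 mm/row gives about 6 N and 0.8 mm/row about 9 N. That makes searching for the contact in small rows safe. I'll loosen to a cage, recentre, swing the sure 12°, and then search.

Emit:
drive_tool --pt "0 0 0" --pt "0.003 0 -0.001" --pt "0 0 0" --roll '[0,0,0]' --claw -0.53

```text
time_s: 9.57
position: [0.5986, -0.1727, 0.1546]
orientation: [-1.054, -2.92, -0.164]
ft_force: [0.2, -0.1, 0.7]
opening: 0.0203
```

Emit:
drive_tool --pt "0 -0.0073 -0.0006" --pt "0 -0.0073 -0.0006" --pt "0 -0.0073 -0.0006" --pt "0 0 0" --roll '[0.07,0.07,0.07,0]'

```text
time_s: 10.07
position: [0.5839, -0.1891, 0.1552]
orientation: [-1.358, -2.782, -0.159]
ft_force: [0.2, 0.5, -0.5]
opening: 0.0202
```

```bash
python3 st.py
```

```text
t 10.07 grasp pt [ 0.5843 -0.1831  0.1015] yaw 128.14 z [ 0.007  0.11  -0.994] open 0.0202 q [-0.355  0.533  0.045  1.115  0.106  0.551]
theta -49.92 rad 0.1070 F [ 0.2   0.48 -0.47] on tool: cw -0.46 radial -0.24
tool axes: to start grip [0.0048 0.0205 0.0024] cw unit [-0.034 -0.997 -0.076] out [-0.996  0.04  -0.08 ] up [ 0.082  0.073 -0.994]
```

Emit:
drive_tool --pt "0 -0.0006 0" --pt "0 -0.0006 0" --pt "0 -0.0006 0" --pt "0 -0.0006 0" --pt "0 -0.0006 0" --pt "0 -0.0006 0" --pt "0 -0.0006 0" --pt "0 -0.0006 0" --pt "0 -0.0006 0" --pt "0 -0.0006 0" --roll '[0.006,0.006,0.006,0.006,0.006,0.006,0.006,0.006,0.006,0.006]'

```text
time_s: 11.32
position: [0.5796, -0.1923, 0.1548]
orientation: [-1.44, -2.738, -0.157]
ft_force: [-0.7, -0.3, 0.3]
opening: 0.02
```

```bash
python3 st.py
```

```text
t 11.32 grasp pt [ 0.58   -0.1864  0.1012] yaw 124.7 z [ 0.008  0.11  -0.994] open 0.02 q [-0.363  0.527  0.035  1.11   0.106  0.604]
theta -52.83 rad 0.1069 F [-0.67 -0.29  0.34] on tool: cw 0.71 radial -0.17
tool axes: to start grip [0.0062 0.0256 0.0025] cw unit [-0.043 -0.996 -0.073] out [-0.995  0.049 -0.083] up [ 0.086  0.069 -0.994]
```

Emit:
drive_tool --pt "0 -0.0007 0" --pt "0 -0.0007 0" --pt "0 -0.0007 0" --pt "0 -0.0007 0" --pt "0 -0.0007 0" --pt "0 -0.0007 0" --pt "0 -0.0007 0" --pt "0 -0.0007 0" --pt "0 -0.0007 0" --pt "0 -0.0007 0" --roll '[0.0066,0.0066,0.0066,0.0066,0.0066,0.0066,0.0066,0.0066,0.0066,0.0066]'

```text
time_s: 12.58
position: [0.5733, -0.1964, 0.1543]
orientation: [-1.534, -2.682, -0.154]
ft_force: [0.1, 0.8, 0.7]
opening: 0.0199
```

```bash
python3 st.py
```

```text
t 12.57 grasp pt [ 0.5737 -0.1904  0.1007] yaw 120.65 z [ 0.008  0.11  -0.994] open 0.0199 q [-0.372  0.519  0.02   1.104  0.106  0.665]
theta -56.84 rad 0.1066 F [0.15 0.81 0.66] on tool: cw -0.56 radial -0.59
tool axes: to start grip [0.0084 0.0326 0.0025] cw unit [-0.044 -0.997 -0.067] out [-0.995  0.05  -0.088] up [ 0.091  0.063 -0.994]
```

Emit:
drive_tool --pt "0 -0.0007 0" --pt "0 -0.0007 0" --pt "0 -0.0007 0" --pt "0 -0.0007 0" --pt "0 -0.0007 0" --pt "0 -0.0007 0" --pt "0 -0.0007 0" --pt "0 -0.0007 0" --pt "0 -0.0007 0" --pt "0 -0.0007 0" --roll '[0.0066,0.0066,0.0066,0.0066,0.0066,0.0066,0.0066,0.0066,0.0066,0.0066]'

```text
time_s: 13.82
position: [0.5667, -0.2, 0.1539]
orientation: [-1.626, -2.624, -0.151]
ft_force: [-0.0, -0.5, 0.5]
opening: 0.02
```

```bash
python3 st.py
```

```text
t 13.82 grasp pt [ 0.5671 -0.194   0.1002] yaw 116.58 z [ 0.008  0.11  -0.994] open 0.02 q [-0.382  0.51   0.004  1.098  0.105  0.726]
theta -60.86 rad 0.1063 F [-0.05 -0.54  0.55] on tool: cw 0.30 radial 0.45
tool axes: to start grip [0.011  0.0394 0.0025] cw unit [-0.044 -0.997 -0.061] out [-0.994  0.05  -0.092] up [ 0.095  0.056 -0.994]
```

Emit:
drive_tool --pt "0 -0.0007 0" --pt "0 -0.0007 0" --pt "0 -0.0007 0" --pt "0 -0.0007 0" --pt "0 -0.0007 0" --pt "0 -0.0007 0" --pt "0 -0.0007 0" --pt "0 -0.0007 0" --pt "0 -0.0007 0" --pt "0 -0.0007 0" --roll '[0.0066,0.0066,0.0066,0.0066,0.0066,0.0066,0.0066,0.0066,0.0066,0.0066]'

```text
time_s: 15.08
position: [0.5599, -0.2031, 0.1535]
orientation: [-1.716, -2.562, -0.148]
ft_force: [-0.1, 0.0, -0.1]
opening: 0.0202
```

```bash
python3 st.py
```

```text
t 15.07 grasp pt [ 0.5603 -0.1971  0.0999] yaw 112.52 z [ 0.008  0.11  -0.994] open 0.0202 q [-0.391  0.501 -0.012  1.092  0.105  0.788]
theta -64.91 rad 0.1059 F [-0.12  0.02 -0.06] on tool: cw 0.10 radial -0.07
tool axes: to start grip [0.014  0.046  0.0025] cw unit [-0.045 -0.998 -0.054] out [-0.994  0.05  -0.096] up [ 0.099  0.049 -0.994]
```

Emit:
drive_tool --pt "0 -0.0007 0" --pt "0 -0.0007 0" --pt "0 -0.0007 0" --pt "0 -0.0007 0" --pt "0 -0.0007 0" --pt "0 -0.0007 0" --pt "0 -0.0007 0" --pt "0 -0.0007 0" --pt "0 -0.0007 0" --pt "0 -0.0007 0" --roll '[0.0066,0.0066,0.0066,0.0066,0.0066,0.0066,0.0066,0.0066,0.0066,0.0066]'

```text
time_s: 16.32
position: [0.5529, -0.2057, 0.1532]
orientation: [-1.803, -2.497, -0.145]
ft_force: [0.7, -0.4, -1.1]
opening: 0.0203
```

```bash
python3 st.py
```

```text
t 16.32 grasp pt [ 0.5533 -0.1997  0.0995] yaw 108.45 z [ 0.008  0.11  -0.994] open 0.0203 q [-0.399  0.49  -0.03   1.086  0.105  0.85 ]
theta -68.95 rad 0.1056 F [ 0.74 -0.44 -1.12] on tool: cw -0.54 radial 0.68
tool axes: to start grip [0.0175 0.0524 0.0026] cw unit [-0.045 -0.998 -0.047] out [-0.994  0.05  -0.1  ] up [ 0.102  0.042 -0.994]
```

Emit:
drive_tool --pt "0 -0.0007 -0.0001" --pt "0 -0.0007 -0.0001" --pt "0 -0.0007 -0.0001" --pt "0 -0.0007 -0.0001" --pt "0 -0.0007 -0.0001" --pt "0 -0.0007 -0.0001" --pt "0 -0.0007 -0.0001" --pt "0 -0.0007 -0.0001" --pt "0 -0.0007 -0.0001" --pt "0 -0.0007 -0.0001" --roll '[0.0066,0.0066,0.0066,0.0066,0.0066,0.0066,0.0066,0.0066,0.0066,0.0066]'

```text
time_s: 17.58
position: [0.5482, -0.2066, 0.1539]
orientation: [-1.887, -2.432, -0.15]
ft_force: [8.2, 3.4, -4.6]
opening: 0.02
```

```bash
python3 st.py
```

```text
t 17.57 grasp pt [ 0.5489 -0.2005  0.1002] yaw 104.51 z [ 0.013  0.113 -0.994] open 0.02 q [-0.406  0.48  -0.045  1.079  0.109  0.912]
theta -71.39 rad 0.1048 F [ 8.25  3.44 -4.61] on tool: cw -8.91 radial -0.63
tool axes: to start grip [0.0206 0.0556 0.0037] cw unit [-0.071 -0.996 -0.048] out [-0.992  0.076 -0.103] up [ 0.106  0.04  -0.994]
```

Contact: 8.9 N against the clockwise push, about 31° along. Now I'll settle it to about 10 N.

Emit:
drive_tool --pt "0 -0.0007 0" --pt "0 -0.0007 0" --pt "0 -0.0007 0" --roll '[0,0,0]'

```text
time_s: 17.95
position: [0.5479, -0.2066, 0.1539]
orientation: [-1.888, -2.434, -0.155]
ft_force: [8.7, 3.2, -5.2]
opening: 0.0202
```

```bash
python3 st.py
```

```text
t 17.95 grasp pt [ 0.5488 -0.2004  0.1002] yaw 104.55 z [ 0.016  0.114 -0.993] open 0.0202 q [-0.407  0.478 -0.049  1.074  0.111  0.911]
theta -71.40 rad 0.1047 F [ 8.66  3.19 -5.16] on tool: cw -9.23 radial -0.26
tool axes: to start grip [0.0205 0.0556 0.0039] cw unit [-0.07  -0.996 -0.052] out [-0.992  0.075 -0.103] up [ 0.106  0.044 -0.993]
```

Emit:
drive_tool --pt "0 -0.00077 0" --pt "0 -0.00077 0" --pt "0 -0.00077 0" --pt "0 -0.00077 0" --pt "0 -0.00077 0" --roll '[0,0,0,0,0]'

```text
time_s: 18.58
position: [0.5474, -0.2067, 0.1539]
orientation: [-1.889, -2.438, -0.163]
ft_force: [8.9, 2.8, -5.0]
opening: 0.02
```

Emit:
drive_tool --pt "0 -0.00077 0" --pt "0 -0.00077 0" --pt "0 -0.00077 0" --pt "0 -0.00077 0" --pt "0 -0.00077 0" --roll '[0,0,0,0,0]'

```text
time_s: 19.2
position: [0.5471, -0.2068, 0.1538]
orientation: [-1.89, -2.443, -0.172]
ft_force: [9.4, 2.8, -5.8]
opening: 0.0203
```

```bash
python3 st.py
```

```text
t 19.20 grasp pt [ 0.5487 -0.2004  0.1002] yaw 104.71 z [ 0.03   0.117 -0.993] open 0.0203 q [-0.411  0.468 -0.064  1.058  0.12   0.905]
theta -71.46 rad 0.1047 F [ 9.42  2.8  -5.76] on tool: cw -9.82 radial 0.34
tool axes: to start grip [0.0203 0.0557 0.0047] cw unit [-0.066 -0.996 -0.066] out [-0.992  0.073 -0.102] up [ 0.106  0.058 -0.993]
```

Emit:
drive_tool --pt "0 -0.0008 0" --pt "0 -0.0008 0" --pt "0 -0.0008 0" --pt "0 -0.0008 0" --pt "0 -0.0008 0" --pt "0 -0.0008 0" --pt "0 -0.0008 0" --pt "0 -0.0008 0" --pt "0 -0.0008 0" --pt "0 -0.0008 0" --roll '[0,0,0,0,0,0,0,0,0,0]'

```text
time_s: 20.45
position: [0.5464, -0.207, 0.1537]
orientation: [-1.892, -2.451, -0.191]
ft_force: [10.7, 3.7, -6.6]
opening: 0.0201
```

```bash
python3 st.py
```

```text
t 20.45 grasp pt [ 0.5488 -0.2004  0.1001] yaw 104.9 z [ 0.044  0.121 -0.992] open 0.0201 q [-0.416  0.459 -0.08   1.041  0.129  0.898]
theta -71.39 rad 0.1047 F [10.73  3.67 -6.56] on tool: cw -11.34 radial -0.05
tool axes: to start grip [0.0202 0.0556 0.0054] cw unit [-0.064 -0.995 -0.08 ] out [-0.992  0.072 -0.101] up [ 0.106  0.073 -0.992]
```

The hold lasted more than 2.5 s at 9–11 N, and the grip point did not move. Now I'll swing back.

Emit:
drive_tool --pt "0.0007 0.0075 0.0006" --pt "0.0007 0.0075 0.0006" --pt "0.0007 0.0075 0.0006" --pt "0.0007 0.0075 0.0006" --pt "0 0 0" --roll '[-0.072,-0.072,-0.072,-0.072,0]'

```text
time_s: 21.08
position: [0.5729, -0.1936, 0.1538]
orientation: [-1.52, -2.717, -0.195]
ft_force: [0.2, -0.3, -0.3]
opening: 0.0203
```

```bash
python3 st.py
```

```text
t 21.07 grasp pt [ 0.5752 -0.1871  0.1003] yaw 121.77 z [ 0.042  0.12  -0.992] open 0.0203 q [-0.377  0.496 -0.02   1.06   0.127  0.643]
theta -55.19 rad 0.1047 F [ 0.24 -0.28 -0.28] on tool: cw -0.03 radial 0.37
tool axes: to start grip [0.0057 0.0298 0.0027] cw unit [-0.053 -0.993 -0.103] out [-0.995  0.061 -0.075] up [ 0.081  0.098 -0.992]
```

Emit:
drive_tool --pt "0.0006 0.0076 0.0007" --pt "0.0006 0.0076 0.0007" --pt "0.0006 0.0076 0.0007" --pt "0.0006 0.0076 0.0007" --pt "0 0 0" --roll '[-0.072,-0.072,-0.072,-0.072,0]'

```text
time_s: 21.7
position: [0.5938, -0.174, 0.1541]
orientation: [-1.126, -2.92, -0.196]
ft_force: [0.7, 0.4, -0.2]
opening: 0.0199
```

```bash
python3 st.py
```

```text
t 21.70 grasp pt [ 0.5959 -0.1676  0.1006] yaw 138.0 z [ 0.039  0.119 -0.992] open 0.0199 q [-0.334  0.521  0.022  1.073  0.126  0.402]
theta -39.50 rad 0.1043 F [ 0.75  0.43 -0.23] on tool: cw -0.81 radial 0.30
tool axes: to start grip [-0.0005  0.0019 -0.0002] cw unit [-0.044 -0.992 -0.117] out [-0.998  0.049 -0.045] up [ 0.051  0.114 -0.992]
```

Emit:
drive_tool --pt "0 0 0" --pt "0 0 0" --pt "0 0 0" --roll '[0,0,0]' --claw 0.0

```text
time_s: 22.08
position: [0.593, -0.1748, 0.1542]
orientation: [-1.134, -2.916, -0.196]
ft_force: [-0.5, -0.4, 0.4]
opening: 0.0427
```

Emit:
drive_tool --pt "0.001 0.0023 -0.02" --pt "0.001 0.0023 -0.02" --pt "0.001 0.0023 -0.02" --pt "0.0015 0.0034 -0.03" --pt "0.0015 0.0034 -0.03" --pt "0.0015 0.0034 -0.03" --roll '[0,0,0,0,0,0]'

```text
time_s: 22.82
position: [0.5915, -0.1754, 0.3074]
orientation: [-1.139, -2.909, -0.195]
ft_force: [0.1, -1.2, 0.1]
opening: 0.0427
```

```bash
python3 st.py
```

```text
t 22.82 grasp pt [ 0.5934 -0.1689  0.2538] yaw 137.43 z [ 0.034  0.12  -0.992] open 0.0427 q [-0.337  0.471  0.334  1.441  0.125  0.408]
theta -40.96 rad 0.1032 F [ 0.15 -1.22  0.1 ] on tool: cw 0.82 radial 0.91
tool axes: to start grip [-0.0102 -0.0125  0.1521] cw unit [-0.028 -0.993 -0.113] out [-0.998  0.034 -0.053] up [ 0.056  0.111 -0.992]
```

Emit:
drive_tool --pt "0.0065 -0.048 -0.006" --pt "0.0065 -0.048 -0.006" --pt "0.0065 -0.048 -0.006" --pt "0.0065 -0.048 -0.006" --pt "0.0065 -0.048 -0.006" --pt "0.0065 -0.048 -0.006" --pt "0.0065 -0.048 -0.006" --pt "0.0065 -0.048 -0.006" --pt "0 0 0" --pt "0 0 0" --roll '[0,0,0,0,0,0,0,0,0,0]'

```text
time_s: 24.08
position: [0.2822, -0.4326, 0.3177]
orientation: [-1.147, -2.912, -0.194]
ft_force: [0.9, -0.3, 0.1]
opening: 0.0427
```

```bash
python3 - <<'E'
from h import *
from plant import vision
t0=dict(np.load("pics/top0.npz"));t=vision.grab_frame("top");s=vision.grab_frame("side")
ct,_=orange(t,(240,165,285,205));cs,_=orange(s,(235,165,290,225));g,gap=two(t,ct,s,cs);print(ct,cs,g,gap,"moved",np.linalg.norm(g[:2]-[.5984,-.1671]))
c=lambda f:cv2.resize(f["pixels"][195:260,195:260,::-1],(390,390),interpolation=cv2.INTER_CUBIC)
cv2.imwrite("pics/c2.png",cv2.hconcat([c(t0),c(t)]))
d=cv2.absdiff(t0["pixels"],t["pixels"]).max(2)[160:285,125:350];n,l,st,ce=cv2.connectedComponentsWithStats((cv2.medianBlur(d,3)>40).astype(np.uint8));print([(x[:5]+[125,160,0,0,0]).tolist() for x in st[1:] if x[4]>4])
E
python3 st.py
```

```text
[263.30612245 182.2244898 ] [260.1440678  188.83050847] [ 0.59799111 -0.16770859  0.09570008] 1.4479715515876628e-05 moved 0.0007331920107802598
[]
t 24.18 grasp pt [ 0.2847 -0.426   0.2641] yaw 137.23 z [ 0.039  0.117 -0.992] open 0.0427 q [-1.036  0.31   0.122  1.464  0.094 -0.29 ]
theta -125.38 rad 0.3983 F [ 0.5  -0.11 -0.  ] on tool: cw -0.48 radial -0.20
tool axes: to start grip [-0.0617  0.3823  0.2045] cw unit [ 0.99  -0.133  0.035] out [-0.128 -0.985 -0.118] up [ 0.051  0.112 -0.992]
```

View pics/c2.png

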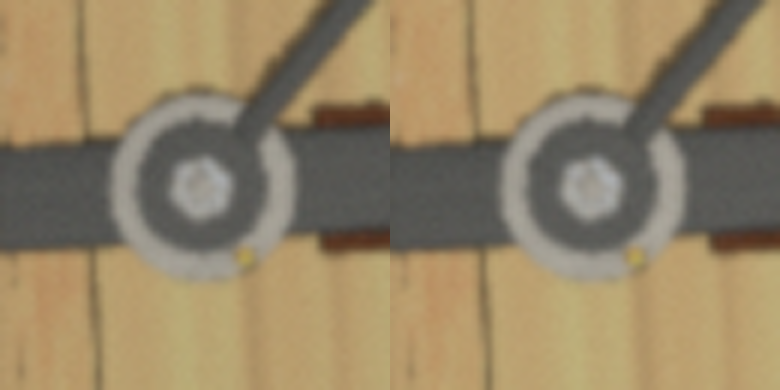

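Side by side, the brass mark sits at (246,258) before and (636−390=246, 258) after, so it has not moved. The lever is back within 1 mm, and no other part of the clamp area differs between the frames. I'm handing in.

```bash
python3 -c "
from plant import ctrl; print(ctrl.finish_job())"
```

```text
the job is handed in; nothing more can be done
None
```

The clamp screw held: I leaned on the lever at about 9–11 N for roughly 2.5 s and the screw did not turn. I handed the job in at about 24 s of the 61 s allowed; no verdict was reported.

- **Load:** The lever took hold after about 31–33° of free play. The wrist readings were between 8.9 and 11.3 N, below the 13 N limit, and the grip point stayed within 0.2 mm. I read the force only at the end of each move call, not continuously, and did not measure the bend itself.
- **Return:** I swung the lever back slack, opened the jaws and moved the arm clear. The cameras put the handle 0.7 mm from where it started.
- **Screw and surroundings:** The brass mark sits at the same pixel before and after. The before/after difference of the top picture around the clamp, including the bottles and cup, shows no changes.

**What went wrong:** On the first approach joint 6 reached its limit and the tool stopped about 6° off vertical. I switched to the half-turned grasp and worked with that tilt. It grew to about 7° during the hold and caused no visible trouble.

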